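Take the pot off the heat and close it up

TASK

Take the large pot off the heat: first slide the small pan sideways off the square mark in the middle of the heating plate onto the centre of the empty small ring, then slide the large pot from the double ring onto the centre of the square; slide both along the plate without lifting or tipping them. Then set the large lid gently on the large pot so that it sits fully down and level, and last push the plate's lever all the way over to its far side, away from you, to switch the plate off. Leave the other things on the table where they are, including the small lid.

Things in the scene. Friction and masses are not known exactly. Their poses are not given: they have to be found in the camera images.
- pot: Large red enamel pot, open, on the plate's double ring. Straight round wall, outer diameter 140, inner 130, 65 high, floor 4 thick, about 0.6 kg; two wire ears at its own +x and -x, 50 up, reaching 92 out. Origin: centre of the underside, z up. Smooth: friction on the plate about 0.35. Slides when its wall is pushed sideways from outside or inside.
- pan: Small red enamel pan, open, on the square mark. Straight round wall, outer diameter 100, inner 90, 45 high, floor 4 thick, about 0.4 kg; black rod handle 12 thick along its own -x (towards the robot) to 140 from the axis, 36 to 44 up. Origin: centre of the underside, z up. Slides like the pot.
- big_lid: Large red lid, 148 wide, flat on the table left or right of the plate; 0.25 kg. Origin: centre of its underside, z up. A 124 wide plug, 8 deep, drops into the pot's mouth with 3 play all round; the flange rests on the rim, origin then 57 above the pot's. Black knob: upright cylinder 32 wide from 30 to 54 above the origin; the lid under it is at most 20 high.
- plate: Dark steel heating plate, fixed, 540 long along its y (the row of three places), 310 deep along its x (100 towards the robot and 210 away from its origin), flat top 30 above the table. Origin on the table under the square's centre; x points away from the robot, with a little yaw.
- square_mark (a point): Centre of the square mark (150 wide, a flat pale outline) on the plate's top, the middle place.
- double_ring: Flat mark of two concentric pale rings, diameters 164 and 140, on the plate's top at one end of the row, 175 from the square's centre; which end varies. Origin: its centre, on the plate's top.
- small_ring: Flat mark of one pale ring, diameter 112, on the plate's top at the other end of the row, 175 from the square's centre; empty at the start. Origin: its centre, on the plate's top.
- lever (a joint): The plate's switch lever, rad: 0 leans fully towards the robot (on), 1.0 fully away (off, a stop). Starts at 0 to 0.15, stays where it is left; about 1 N on the tip along the plate's +x moves it.
- lever_tip (a point): Centre of the black ball, 26 wide, at the tip of the lever, about 122 above the table. The lever turns about an axis along the plate's y, 80 from this point and 52 above the table, on a block 70 deep and 50 wide behind the three places. From 0 to 1.0 rad the tip moves 77 along the plate's +x, its height between 122 and 132.
- small_lid: Small red lid lying on the table on the other side of the plate, diameter 106, same knob. Not to be moved.
- egg_cup: Green egg cup, 52 wide, 65 high, standing on the table. Not to be moved. Origin: centre of its underside.
- pole_tip_a: Grey ski pole tip standing on its 60 wide basket, 80 high, on the table beyond the lids (a second one stands near the robot, left, near where the arm starts). Not to be moved.
Not all that is in view belongs to the job. Leave any yellow look-alike of the pan alone.

How it is judged:
By the outcome, as a careful person would: the job done as asked, in the order asked, and still so for the second after the job is handed in, with the robot touching nothing.
It also fails if it takes over 72 s, if anything falls off the work surface, if the arm or the gripper's body presses on something with over 40 N, if the wrist force passes 120 N, or if a joint passes its speed limit or range.

ROBOT

A 6-joint arm with a two-finger parallel gripper is mounted at the origin on the work surface. World frame = base frame: x ahead of the robot, y to its left, z up, the work surface at z = 0. Lengths are in mm, angles in rad, forces in N, time in s.
With the tool pointing down it reaches from about 275 to 1000 mm from the base axis. Payload 8.4 kg.
Tool frame: the origin (TCP) lies at the very end of the fingers, on their centre line; the grasp point (between the pads) lies 19 mm behind it; y points along the fingers, x is the direction in which the jaws open and shut, and the axes are right-handed (so a half turn about y gives the same grasp; the last joint's range is limited). The gripper opens to 85 mm and grips with 20 to 120 N. Pads are 22 mm wide; open, the fingers measure 114 mm over their backs; the gripper's body (76 mm by 85 mm) begins 54 mm behind the grasp point. The pads swing forward as they close: fully open they stand 13 mm farther back than shut.
Start: joints at [-1.127, 0.353, 1.633, -0, 1.155, -0.002], TCP at [269.486, -563.919, 231.281] pointing down, gripper open.
Joint ranges: [-2.63, 2.63], [-0.92, 2.1], [0.06, 2.66], [-1.3, 4.44], [0, 2.69], [-3.02, 3.02]. Speed limits (rad/s): [2.22, 2.22, 2.79, 3.14, 3.14, 3.14].

INTERFACE

Orientations are given as [roll, pitch, yaw] about the fixed x, y, z axes, in that order (R = Rz(yaw) Ry(pitch) Rx(roll)).
In Python, from rig import r gives the robot as it stands.
- The arm moves only by the tool servo_tool, never from a script. Its argument "motion" is a list of rows, each a list of 7 numbers: the opening, from -1 (shut) to 1 (fully open), then the shift along the tool's x, y, z in m, then the turn, a rotation vector about the tool's x, y, z in units of 10 degrees (1.0 is 10 degrees). A call has 1 to 12 rows; each row is the pose to reach, as a shift and turn from the pose commanded when the call began, along the tool's axes at that moment; what a row does not reach only later rows make up. A row lasts 1/8 s, in which the tool goes at most 62.5 mm and 10.7 degrees, less where a joint would pass 70% of its speed; a pose out of reach is approached as far as the arm can. A call with a gripper value outside its range is refused whole. The fingers move at their own pace and stop on an object; "grip_force" is the grip in N (left out, the last holds). Time passes only in rows, so rows that repeat a pose let the fingers close. It gives the time, the measured TCP pose, the force and the opening at its end, in the units of the state.
- r.sense(): the state, without advancing time (a new reading comes with each control period).
- r.grab_frame(name): name is "scene" or "top"; returns the picture (480x640x3 uint8, red, green, blue); there is no depth.
- r.calibration(name): a dict with "fx", "fy", "cx", "cy" (pixels), "R" (3x3) and "t" (3): a world point X has camera coordinates R X + t. Camera axes: x right, y down, z forward; pixel columns grow to the right and rows downward; lengths in mm; the calibration is good to about 2 mm. A picture is of the moment at which its call begins. calibration takes no time and is no camera call.
- r.sign_off(): hands the job in, once; it reports no verdict.
The state is a dict: "clock": time; "qpos": joint angles; "qvel": joint speeds; "joint_efforts": joint torques, N m; "eef_pos": TCP position; "tcp_rot": TCP orientation; "contact_force": force on the tool from outside, world axes, zero at the start; "wrist_torque": the same for the moment, N m; "opening": opening from 0.0 (shut) to 1.0 (fully open).
Only numpy, scipy, OpenCV 4.12 (cv2) and the standard library are available. Lean on these libraries where they do the work, as an engineer would, in place of code of your own. Each camera call takes 0.05 s, during which the arm holds its last target. There are 200 camera calls.

## Working session

There is one attempt and no reset: what is moved stays moved. The work goes in short steps, Python scripts to look and compute and a tool call to move; the robot and the scene stay as the last step left them, time stands still between calls to the robot, and variables do not carry over. Pictures are saved under pics/ and viewed, on a budget of 10 in all, crops included, one or two more only if the job needs it, and the job is handed in when it is done.

Besides the shell and the picture viewer there is one more tool, called after "Emit:" as a command line: name --pt "numbers of a row" for each row, then --argument value for the rest. servo_tool: Moves the arm, as the interface text tells. Its arguments: {"type":"object","properties":{"motion":{"type":"array","items":{"type":"array","items":{"type":"number"}}},"grip_force":{"type":"number"}},"required":["motion"]}

```bash
ls; mkdir -p pics; python3 - <<'E'
from rig import r
import cv2,numpy as np
for n in("scene","top"):
    cv2.imwrite(f"pics/{n}0.png",r.grab_frame(n)[:,:,::-1]); c=r.calibration(n); print(n,c)
s=r.sense();print(s)
E
```

```text
pics
scene {'fx': 480.9896703854033, 'fy': 480.9896703854033, 'cx': 319.97436096148, 'cy': 244.57032190083422, 'R': array([[-0.66174325,  0.74961786, -0.01299726],
       [ 0.5504577 ,  0.47401398, -0.687246  ],
       [-0.50901099, -0.46193485, -0.72630848]]), 't': array([ 333.28628473, -181.95616333, 1599.47319329])}
top {'fx': 608.2911768808866, 'fy': 608.2911768808866, 'cx': 320.77389886139946, 'cy': 226.4913951463643, 'R': array([[ 0.00918511, -0.99982519, -0.01628563],
       [-0.98355131, -0.00609511, -0.18052607],
       [ 0.18039525,  0.0176759 , -0.98343536]]), 't': array([   9.24349938,  469.44528647, 1668.68411202])}
{'clock': 0.1, 'qpos': array([-1.12741118e+00,  3.53576554e-01,  1.63403761e+00, -2.31945300e-06,
        1.15518945e+00, -2.41890324e-03]), 'qvel': array([ 0.00026368, -0.00105367, -0.00136545, -0.00038397,  0.00066144,
       -0.0002007 ]), 'joint_efforts': array([ 5.33695857e-04, -6.06357837e+01, -3.42822182e+01, -5.85810108e-05,
        4.03127895e-03,  1.48646228e-05]), 'eef_pos': array([ 269.30226765, -563.54978998,  230.64768802]), 'tcp_rot': array([-1.57079552e+00,  1.21095936e-03, -1.12499134e+00]), 'contact_force': array([ 0.18784991, -0.33441703,  0.51696764]), 'wrist_torque': array([-0.00361217, -0.05178293,  0.00198943]), 'opening': 0.9953711388183838}
```

View pics/top0.png

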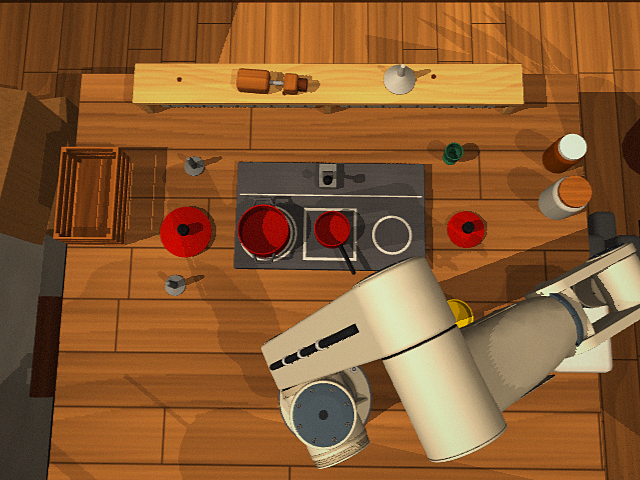

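View pics/scene0.png

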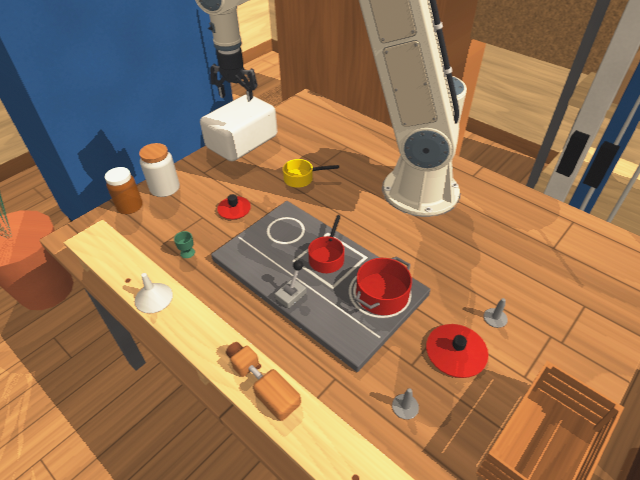

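Top view: the pot is at the left (265,230) and the pan on the square at (332,230). The empty small ring is at (392,235), the lever ball at (327,180), the big lid knob at (183,230), the small lid at right (466,229) and the egg cup at (452,153). The scene view agrees. Next I measure these in world coordinates.

```bash
cat > h.py <<'E'
from rig import r
import cv2,numpy as np
from scipy.optimize import least_squares
def cast(n,uv,z):
    c=r.calibration(n);uv=np.atleast_2d(uv).astype(float)
    d=np.c_[(uv[:,0]-c['cx'])/c['fx'],(uv[:,1]-c['cy'])/c['fy'],np.ones(len(uv))]@c['R']
    o=-c['R'].T@c['t'];return (o+d*((z-o[2])/d[:,2])[:,None])[:,:2]
def proj(n,X):
    c=r.calibration(n);p=c['R']@np.array(X,float)+c['t'];return np.array([c['fx']*p[0]/p[2]+c['cx'],c['fy']*p[1]/p[2]+c['cy']])
def tri(uv1,uv2):   # scene, top
    A=[];b=[]
    for n,uv in(("scene",uv1),("top",uv2)):
        c=r.calibration(n);x=(uv[0]-c['cx'])/c['fx'];y=(uv[1]-c['cy'])/c['fy']
        for k,v in((0,x),(1,y)):
            A.append(c['R'][k]-v*c['R'][2]);b.append(v*c['t'][2]-c['t'][k])
    s=np.linalg.lstsq(np.array(A),np.array(b),rcond=None);return s[0]
def red(im):
    h=cv2.cvtColor(im,cv2.COLOR_RGB2HSV);m=((h[...,0]<4)|(h[...,0]>174))&(h[...,1]>190)&(h[...,2]>40)
    return m.astype(np.uint8)
def blobs(m,amin=60):
    cs,_=cv2.findContours(m.astype(np.uint8),cv2.RETR_EXTERNAL,cv2.CHAIN_APPROX_NONE)
    return [(cv2.contourArea(c),c[:,0,:]) for c in cs if cv2.contourArea(c)>amin]
def rim(n,pts,z,R):
    """circle of known radius on plane z from the outward (away from camera nadir) part of a contour"""
    c=r.calibration(n);o=(-c['R'].T@c['t'])[:2];P=cast(n,pts,z);ctr=P.mean(0)
    for _ in range(6):
        d=ctr-o;d/=np.linalg.norm(d);q=P[((P-ctr)@d)>(0.1*R)]
        f=least_squares(lambda x:np.hypot(*(q-x[:2]).T)-R,ctr,loss='soft_l1',f_scale=1.5);ctr=f.x
    return ctr,np.sqrt(np.mean(f.fun**2))
E
python3 - <<'E'
from h import *
for n in("scene","top"):
    im=cv2.imread(f"pics/{n}0.png")[:,:,::-1].copy();c=r.calibration(n);print(n,"cam",-c['R'].T@c['t'])
    for a,p in blobs(red(im)):
        print(" red",a,p.mean(0),*[ (z,rim(n,p,z,R)) for z,R in((95,70),(75,50),(8,74))])
    g=cv2.cvtColor(im,cv2.COLOR_RGB2HSV);m=(g[...,2]>140)&(g[...,1]<60)
    for a,p in blobs(m,40):
        if len(p)>40:
            e=cv2.fitEllipse(p);print(" pale",a,e,cast(n,[e[0]],30),p.min(0),p.max(0))
    k=(g[...,2]<45)
    for a,p in blobs(k,15):
        if a<400: print(" black",a,p.mean(0))
E
```

```text
scene cam [1134.85855951  575.26482475 1040.99410197]
 red 2434.5 [456.73913043 350.40372671] (95, (array([519.14492041, 418.68496477]), np.float64(1.6241647422271952))) (75, (array([481.91029133, 409.52864971]), np.float64(5.59626922513445))) (8, (array([459.56823901, 403.89690434]), np.float64(1.0610116675723091)))
 red 2277.0 [381.60714286 288.69387755] (95, (array([455.87272567, 174.68770009]), np.float64(1.602745944231941))) (75, (array([420.0711864 , 153.98227885]), np.float64(5.509197790756204))) (8, (array([390.95702847, 136.2079986 ]), np.float64(1.0514508364238533)))
 red 994.5 [325.87378641 254.31067961] (95, (array([496.91818954,  14.67096995]), np.float64(11.862488292864693))) (75, (array([463.67712202, -13.63479359]), np.float64(1.754870505251354))) (8, (array([435.96823053, -38.77904992]), np.float64(11.412291643200305)))
 red 439.0 [233.68181818 207.625     ] (95, (array([ 548.24313341, -283.82737853]), np.float64(17.338455870707076))) (75, (array([ 516.69892866, -328.33062142]), np.float64(15.957421573738095))) (8, (array([ 492.07147223, -365.98302056]), np.float64(1
[... 5634 characters left out ...]
.4]
 black 321.5 [338.2        336.14117647]
 black 32.0 [173.   283.75]
 black 20.0 [285.78 240.14]
 black 24.5 [ 65.95121951 233.58536585]
 black 170.5 [348.00854701 249.47008547]
 black 65.0 [359.66666667 230.55555556]
 black 88.0 [183.03125 229.4375 ]
 black 89.5 [467.80645161 226.93548387]
 black 50.0 [308.12 225.5 ]
 black 348.5 [605.591133   237.08866995]
 black 40.0 [348.07142857 215.5       ]
 black 389.0 [293.65131579 221.95394737]
 black 22.0 [280.28 197.76]
 black 59.5 [327.2962963  179.48148148]
 black 19.5 [193.32 162.92]
 black 64.0 [451.89130435 150.23913043]
 black 131.0 [629.97972973 153.94594595]
 black 78.5 [633.72289157 134.01204819]
 black 30.0 [23.4893617   0.60638298]
```

```bash
python3 - <<'E'
from h import *
I={n:cv2.imread(f"pics/{n}0.png")[:,:,::-1].copy() for n in("scene","top")}
def pale(n,x0,y0,x1,y1,v):
    g=cv2.cvtColor(I[n],cv2.COLOR_RGB2HSV);m=np.zeros((480,640),np.uint8);s=np.s_[y0:y1,x0:x1]
    m[s]=((g[s][...,2]>v)&(g[s][...,1]<70));return m
for n,w in(("top",(370,212,416,258)),("scene",(262,212,308,247))):
    m=pale(n,*w,130);b=max(blobs(m,5),key=lambda q:q[0]);P=cast(n,b[1],30).astype(np.float32)
    print(n,"ring",cv2.minEnclosingCircle(P),cv2.fitEllipse(P))
for n,w in(("top",(298,203,362,266)),("scene",(300,230,370,292))):
    m=pale(n,*w,120);v,u=np.nonzero(m);P=cast(n,np.c_[u,v],30)
    if n=="scene": k=np.hypot(*(P-[455,-10]).T)<112;P=P[k]
    print(n,"sq",len(P),cv2.minAreaRect(P.astype(np.float32)))
for n,w in(("top",(236,186,424,202)),("scene",(236,234,382,340))):
    m=pale(n,*w,110);b=max(blobs(m,5),key=lambda q:len(q[1]));P=cast(n,b[1],30).astype(np.float32)
    print(n,"line",cv2.minAreaRect(P))
print("knob",tri((458.24,342.76),(183.03,229.44)))
g=cv2.cvtColor(I["scene"],cv2.COLOR_RGB2HSV);m=np.zeros((480,640),np.uint8);m[255:278,285:310]=g[255:278,285:310,2]<50
for a,p in blobs(m,5):print("sceneball",a,p.mean(0),tri(p.mean(0),(327.3,179.5)))
print(cast("top",[[327.3,179.5]],124))
x=cv2.resize(np.hstack([I["top"][150:275,230:430],I["scene"][200:325,220:420]]),None,fx=2,fy=2);cv2.imwrite("pics/c1.png",x[:,:,::-1])
E
```

```text
top ring ((450.0367736816406, -186.5338134765625), 56.511505126953125) ((449.63470458984375, -186.67132568359375), (109.6632308959961, 110.6791000366211), 157.09698486328125)
scene ring ((448.82196044921875, -185.81582641601562), 58.766571044921875) ((448.6621398925781, -185.84971618652344), (112.7880859375, 114.30924224853516), 117.6285171508789)
top sq 421 ((451.0333251953125, -11.96014404296875), (149.410400390625, 149.83187866210938), 89.92778778076172)
scene sq 830 ((453.8037109375, -1.703125), (220.37722778320312, 183.86831665039062), 17.512371063232422)
top line ((563.651123046875, -13.180877685546875), (517.8958740234375, 5.611681938171387), 89.51858520507812)
scene line ((557.7474365234375, -10.25518798828125), (360.22479248046875, 412.677734375), 40.70095443725586)
knob [459.12927639 402.7150563   38.68764558]
sceneball 25.0 [297.20833333 265.875     ] [584.33906773  -4.4718745  122.03530673]
[[584.32661243  -5.13394161]]
```

View pics/c1.png

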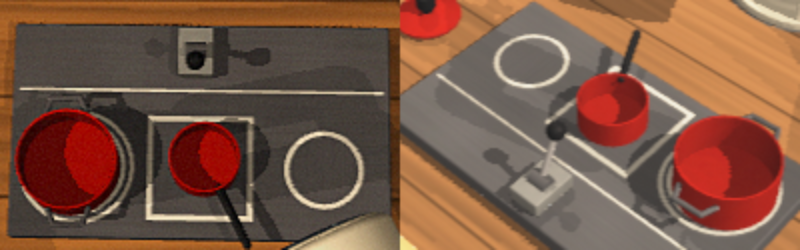

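The crop confirms the marks: square at (451,-12), small ring at (449.5,-186.5). The pot is about (453,172), the pan (460.6,-15.6), the lid knob (459,402.7) and the ball (584,-5,122). I'll push each vessel from inside on its leading wall with the fingers shut, since that is stable.

```bash
cat > go.py <<'E'
import sys
from rig import r
import numpy as np
from scipy.spatial.transform import Rotation as T
s=r.sense();p=s['eef_pos'];R=T.from_euler('xyz',s['tcp_rot'])
print("t %.2f"%s['clock'],p.round(1),s['tcp_rot'].round(3),s['contact_force'].round(1),round(s['opening'],2))
a=[float(v) for v in sys.argv[1:]]
for i in range(0,len(a)-3,4):
    t=R.inv()*T.from_euler('xyz',[-np.pi/2,0,a[i+3]])
    print(a[i:i+4],(R.inv().apply(np.array(a[i:i+3])-p)/1000).round(4),(np.degrees(t.as_rotvec())/10).round(3))
E
python3 go.py 460 -16 140 0  460 -16 44 0
```

```text
t 0.10 [ 269.3 -563.5  230.6] [-1.571e+00  1.000e-03 -1.125e+00] [ 0.2 -0.3  0.5] 1.0
[460.0, -16.0, 140.0, 0.0] [-0.4117  0.0911  0.4082] [-4.000e-03 -6.446e+00 -6.000e-03]
[460.0, -16.0, 44.0, 0.0] [-0.4116  0.1871  0.4082] [-4.000e-03 -6.446e+00 -6.000e-03]
```

Emit:
servo_tool --pt "-1 -0.412 0.091 0.408 0 -6.446 0" --pt "-1 -0.412 0.091 0.408 0 -6.446 0" --pt "-1 -0.412 0.091 0.408 0 -6.446 0" --pt "-1 -0.412 0.091 0.408 0 -6.446 0" --pt "-1 -0.412 0.091 0.408 0 -6.446 0" --pt "-1 -0.412 0.091 0.408 0 -6.446 0" --pt "-1 -0.412 0.091 0.408 0 -6.446 0" --pt "-1 -0.412 0.091 0.408 0 -6.446 0" --pt "-1 -0.412 0.091 0.408 0 -6.446 0" --pt "-1 -0.412 0.091 0.408 0 -6.446 0" --pt "-1 -0.412 0.091 0.408 0 -6.446 0" --pt "-1 -0.412 0.091 0.408 0 -6.446 0" --grip_force 40

```text
clock: 1.6
eef_pos: [459.6, -16.8, 140.2]
tcp_rot: [-1.571, 0.0, 0.0]
contact_force: [0.6, 0.5, -0.3]
opening: -0.0
```

```bash
python3 go.py 460 -16 140 0  460 -16 44 0
```

```text
t 1.60 [459.6 -16.8 140.2] [-1.571  0.     0.   ] [ 0.6  0.5 -0.3] -0.0
[460.0, -16.0, 140.0, 0.0] [0.0004 0.0002 0.0008] [ 0.001  0.001 -0.003]
[460.0, -16.0, 44.0, 0.0] [0.0005 0.0962 0.0008] [ 0.001  0.001 -0.003]
```

Emit:
servo_tool --pt "-1 0 0.05 0 0 0 0" --pt "-1 0 0.088 0 0 0 0" --pt "-1 0 0.097 0 0 0 0" --pt "-1 0 0.097 -0.015 0 0 0" --pt "-1 0 0.097 -0.027 0 0 0" --pt "-1 -0.001 0.097 -0.034 0 0 0" --pt "-1 -0.001 0.097 -0.044 0 0 0" --pt "-1 -0.002 0.097 -0.056 0 0 0" --pt "-1 -0.003 0.097 -0.07 0 0 0" --pt "-1 -0.004 0.097 -0.084 0 0 0" --pt "-1 -0.005 0.097 -0.098 0 0 0" --pt "-1 -0.006 0.097 -0.112 0 0 0"

```text
clock: 3.1
eef_pos: [453.8, -129.3, 43.2]
tcp_rot: [-1.571, 0.0, -0.0]
contact_force: [-0.5, 1.2, 0.9]
opening: -0.001
```

Emit:
servo_tool --pt "-1 -0.001 0 -0.014 0 0 0" --pt "-1 -0.002 0 -0.028 0 0 0" --pt "-1 -0.003 0 -0.042 0 0 0" --pt "-1 -0.004 0 -0.054 0 0 0" --pt "-1 -0.004 0 -0.064 0 0 0" --pt "-1 -0.005 0 -0.072 0 0 0" --pt "-1 -0.005 0 -0.078 0 0 0" --pt "-1 -0.005 0 -0.08 0 0 0" --pt "-1 -0.005 0 -0.08 0 0 0"

```text
clock: 4.22
eef_pos: [449.0, -208.4, 43.2]
tcp_rot: [-1.571, -0.0, 0.0]
contact_force: [0.1, -0.2, -0.1]
opening: -0.005
```

```bash
cat >> h.py <<'E'
def vessel(z,R,guess,tag):
    """rim centre in both views; outer contour of the red blob nearest to the guess"""
    out=[]
    for n in("scene","top"):
        im=r.grab_frame(n);cv2.imwrite(f"pics/{tag}_{n}.png",im[:,:,::-1])
        g=proj(n,[*guess,z-20]);b=min((q for q in blobs(red(im),150)),key=lambda q:np.hypot(*(q[1].mean(0)-g)))
        h=cv2.convexHull(b[1].astype(np.int32));m=cv2.fillPoly(np.zeros((480,640),np.uint8),[h],1)
        p=blobs(m)[0][1];c,e=rim(n,p,z,R);print(n,c.round(1),e.round(2),b[0]);out.append(c)
    print("mean",np.mean(out,0).round(1))
E
python3 -c "
from h import *
vessel(75,50,(450,-180),'a')
x=np.hstack([cv2.imread('pics/a_top.png')[140:290,220:440],cv2.imread('pics/a_scene.png')[180:330,210:430]]);cv2.imwrite('pics/a.png',cv2.resize(x,None,fx=1.8,fy=1.8))"; python3 go.py
```

```text
scene [ 448.  -166.6] 3.97 712.5
top [ 458.7 -384.1] 0.82 994.5
mean [ 453.4 -275.4]
t 4.33 [ 449.  -208.2   43.3] [-1.571 -0.     0.   ] [ 0.2 -0.6 -0.4] -0.0
```

View pics/a.png

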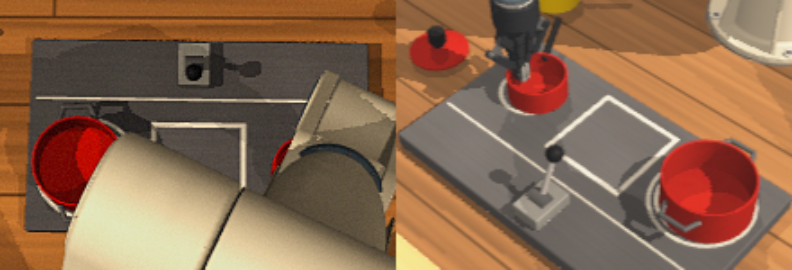

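The pan (crop, scene view) is on the small ring but short of its centre. Its far rim is hidden by the gripper, so I'll fit the base edge facing the scene camera.

```bash
cat >> h.py <<'E'
def base(im,R,guess,n="scene",z=30):
    """base circle from the part of the outline facing the camera"""
    c=r.calibration(n);o=(-c['R'].T@c['t'])[:2];g=proj(n,[*guess,z+20])
    b=min((q for q in blobs(red(im),150)),key=lambda q:np.hypot(*(q[1].mean(0)-g)));P=cast(n,b[1],z);ctr=np.array(guess,float)
    for _ in range(8):
        d=o-ctr;d/=np.linalg.norm(d);w=P-ctr;q=P[(w@d)/np.hypot(*w.T)>0.6]
        q=q[np.abs(np.hypot(*(q-ctr).T)-R)<15]
        f=least_squares(lambda x:np.hypot(*(q-x[:2]).T)-R,ctr,loss='soft_l1',f_scale=1.5);ctr=f.x
    return ctr.round(1),np.sqrt(np.mean(f.fun**2)).round(2),len(q)
E
python3 -c "
from h import *
i0=cv2.imread('pics/scene0.png')[:,:,::-1].copy();i=cv2.imread('pics/a_scene.png')[:,:,::-1].copy()
print(base(i0,50,(460,-15)),base(i0,70,(453,172)),base(i,50,(450,-178)),base(i,70,(453,172)))"
```

```text
(array([455. , -19.6]), np.float64(1.06), 27) (array([447. , 171.3]), np.float64(4.01), 54) (array([ 441.7, -178.3]), np.float64(1.22), 27) (array([447.1, 171.1]), np.float64(3.99), 54)
```

Emit:
servo_tool --pt "-1 0.001 0 -0.005 0 0 0" --pt "-1 0.002 0 -0.009 0 0 0" --pt "-1 0.003 0 -0.012 0 0 0" --pt "-1 0.003 0 -0.012 0 0 0" --pt "-1 0.003 0 -0.012 0.0 0 0" --pt "-1 0.003 0 0.008 0 0 0" --pt "-1 0.003 -0.05 0.018 0 0 0" --pt "-1 0.003 -0.11 0.08 0 0 0" --pt "-1 0.003 -0.11 0.14 0 0 0" --pt "-1 0.003 -0.11 0.2 0 0 0" --pt "-1 0.003 -0.11 0.26 0 0 0" --pt "-1 0.003 -0.11 0.32 0 0 0"

```text
clock: 5.82
eef_pos: [451.1, 105.9, 153.5]
tcp_rot: [-1.571, -0.001, 0.0]
contact_force: [1.5, 0.1, -0.1]
opening: -0.002
```

```bash
python3 -c "
from h import *
vessel(75,50,(450,-185),'b')
i=cv2.imread('pics/b_scene.png')[:,:,::-1].copy();print(base(i,50,(450,-185)))
x=np.hstack([cv2.imread('pics/b_top.png')[140:290,220:440],cv2.imread('pics/b_scene.png')[180:330,210:430]]);cv2.imwrite('pics/b.png',cv2.resize(x,None,fx=1.8,fy=1.8))"; python3 go.py 453 172 130 0
```

```text
scene [ 449.8 -183.7] 1.75 859.5
top [ 447.2 -187.2] 1.02 1014.0
mean [ 448.5 -185.5]
(array([ 443. , -191.4]), np.float64(1.05), 28)
t 5.92 [451.2 109.1 153.5] [-1.569e+00 -1.000e-03  6.000e-03] [ 1.4 -0.5  0.5] 0.0
[453.0, 172.0, 130.0, 0.0] [0.0022 0.0236 0.0629] [-0.009  0.033  0.005]
```

View pics/b.png

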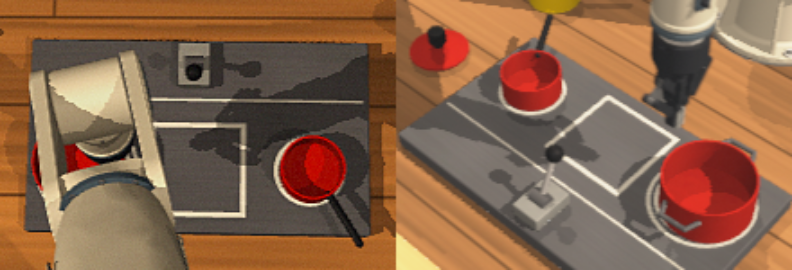

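The pan now sits at (448.5,-185.5), about 1.5 mm from the ring centre; the pictures agree. Now the pot.

Emit:
servo_tool --pt "-1 0.001 0 0.05 0 0 0" --pt "-1 0.001 0.02 0.05 0 0 0" --pt "-1 0.001 0.07 0.05 0 0 0" --pt "-1 0.001 0.1 0.05 0 0 0" --pt "-1 0.001 0.11 0.05 0 0 0" --pt "-1 0.001 0.11 0.02 0 0 0" --pt "-1 0.001 0.11 0.012 0 0 0" --pt "-1 0.001 0.11 0.004 0 0 0" --pt "-1 0.001 0.11 -0.006 0 0 0" --pt "-1 0.001 0.11 -0.018 0 0 0" --pt "-1 0.001 0.11 -0.032 0 0 0" --pt "-1 0.001 0.11 -0.046 0 0 0"

```text
clock: 7.42
eef_pos: [453.0, 56.3, 43.3]
tcp_rot: [-1.571, -0.0, -0.0]
contact_force: [0.0, 2.9, 2.8]
opening: -0.0
```

Emit:
servo_tool --pt "-1 0 0 -0.014 0 0 0" --pt "-1 0 0 -0.028 0 0 0" --pt "-1 0 0 -0.042 0 0 0" --pt "-1 0 0 -0.056 0 0 0" --pt "-1 0 0 -0.07 0 0 0" --pt "-1 0 0 -0.084 0 0 0" --pt "-1 0 0 -0.096 0 0 0" --pt "-1 0 0 -0.106 0 0 0" --pt "-1 0 0 -0.114 0 0 0" --pt "-1 0 0 -0.12 0 0 0" --pt "-1 0 0 -0.122 0 0 0" --pt "-1 0 0 -0.122 0 0 0"

```text
clock: 8.93
eef_pos: [452.9, -64.9, 43.2]
tcp_rot: [-1.571, 0.0, 0.0]
contact_force: [0.0, 1.5, 0.6]
opening: -0.002
```

```bash
python3 -c "
from h import *
i=r.grab_frame('scene');cv2.imwrite('pics/c_scene.png',i[:,:,::-1]);print(base(i,70,(452,-2)))
i0=cv2.imread('pics/scene0.png')[:,:,::-1].copy()
";python3 go.py
```

```text
(array([448.1, -24.9]), np.float64(2.89), 46)
t 8.97 [452.9 -64.8  43.2] [-1.571  0.     0.   ] [-0.5  0.4 -0.1] 0.0
```

Emit:
servo_tool --pt "-1 0 0 0.02 0 0 0" --pt "-1 0 -0.05 0.03 0 0 0" --pt "-1 0 -0.11 0.06 0 0 0" --pt "-1 0 -0.12 0.12 0 0 0" --pt "-1 0 -0.12 0.18 0 0 0" --pt "-1 0 -0.12 0.24 0 0 0" --pt "-1 0 -0.12 0.3 0 0 0" --pt "-1 0 -0.12 0.36 0 0 0" --pt "-1 0 -0.12 0.36 0 0 0" --pt "-1 0 -0.12 0.36 0 0 0"

```text
clock: 10.22
eef_pos: [452.3, 295.0, 162.8]
tcp_rot: [-1.572, 0.001, 0.001]
contact_force: [0.8, -0.5, -0.3]
opening: -0.002
```

```bash
python3 -c "
from h import *
vessel(95,70,(452,-10),'d')
vessel(75,50,(450,-185),'d2')
x=np.hstack([cv2.imread('pics/d_top.png')[140:290,220:440],cv2.imread('pics/d_scene.png')[180:330,210:430]]);cv2.imwrite('pics/d.png',cv2.resize(x,None,fx=1.8,fy=1.8))"; python3 go.py
```

```text
scene [455.3 -19.3] 1.58 1957.5
top [451.4 -23. ] 0.86 2037.5
mean [453.4 -21.2]
scene [ 449.7 -183.2] 2.07 831.0
top [ 447.1 -187.2] 0.95 1020.0
mean [ 448.4 -185.2]
t 10.43 [453.  294.  163.3] [-1.571e+00  0.000e+00 -1.000e-03] [-0.6  0.1 -0.3] 0.0
```

View pics/d.png

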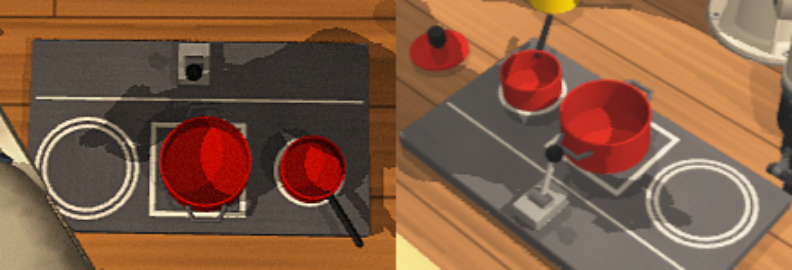

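The pot overshot by 9 mm: it is at (453.4,-21.2), visibly right of the square's centre. The pan is unchanged. I'll pull the pot back slowly from the opposite inner wall.

Emit:
servo_tool --pt "-1 0 0 -0.06 0 0 0" --pt "-1 0 0 -0.12 0 0 0" --pt "-1 0 0 -0.18 0 0 0" --pt "-1 0 0 -0.24 0 0 0" --pt "-1 -0.001 0 -0.287 0 0 0" --pt "-1 -0.001 0 -0.287 0 0 0" --pt "-1 -0.001 0.05 -0.287 0 0 0" --pt "-1 -0.001 0.1 -0.287 0 0 0" --pt "-1 -0.001 0.12 -0.285 0 0 0" --pt "-1 -0.001 0.12 -0.278 0 0 0" --pt "-1 -0.001 0.12 -0.271 0 0 0" --pt "-1 -0.001 0.12 -0.267 0 0 0"

```text
clock: 11.92
eef_pos: [452.9, 28.8, 44.4]
tcp_rot: [-1.571, -0.002, 0.001]
contact_force: [0.5, -2.3, 0.4]
opening: 0.004
```

Emit:
servo_tool --pt "-1 0 0 0.003 0 0 0" --pt "-1 -0.001 0 0.006 0 0 0" --pt "-1 -0.002 0 0.009 0 0 0" --pt "-1 -0.002 0 0.012 0 0 0" --pt "-1 -0.002 0 0.014 0 0 0" --pt "-1 -0.002 0 0.014 0 0 0" --pt "-1 -0.002 0 0.014 0 0 0"

```text
clock: 12.8
eef_pos: [449.8, 42.3, 43.1]
tcp_rot: [-1.571, 0.0, -0.0]
contact_force: [0.6, -1.6, 1.3]
opening: -0.002
```

```bash
python3 go.py
```

```text
t 12.80 [449.8  42.3  43.1] [-1.571  0.    -0.   ] [ 0.6 -1.6  1.3] -0.0
```

Emit:
servo_tool --pt "-1 0 0 -0.015 0 0 0" --pt "-1 0 -0.03 -0.02 0 0 0" --pt "-1 0 -0.08 -0.02 0 0 0" --pt "-1 0 -0.12 0.03 0 0 0" --pt "-1 0 -0.12 0.09 0 0 0" --pt "-1 0 -0.12 0.15 0 0 0" --pt "-1 0 -0.12 0.21 0 0 0" --pt "-1 0 -0.12 0.25 0 0 0" --pt "-1 0 -0.12 0.25 0 0 0"

```text
clock: 13.92
eef_pos: [450.1, 293.9, 163.0]
tcp_rot: [-1.57, 0.0, 0.003]
contact_force: [0.1, -0.8, -0.3]
opening: -0.001
```

```bash
python3 -c "
from h import *
vessel(95,70,(452,-10),'e')
i=cv2.imread('pics/e_scene.png')[:,:,::-1].copy();print(base(i,74,(459,402),z=8))"; python3 go.py
```

```text
scene [451.6   1.2] 1.38 1994.5
top [448.   -2.6] 0.75 2047.5
mean [449.8  -0.7]
(array([455.9, 403.4]), np.float64(0.8), 53)
t 14.03 [449.7 291.3 162.8] [-1.572e+00  1.000e-03  1.000e-03] [-0.3 -0.1  0.3] 0.0
```

Emit:
servo_tool --pt "-1 0 0 -0.06 0 0 0" --pt "-1 0 0 -0.12 0 0 0" --pt "-1 0 0 -0.18 0 0 0" --pt "-1 0.001 0 -0.24 0 0 0" --pt "-1 0.002 0 -0.3 0 0 0" --pt "-1 0.002 0 -0.31 0 0 0" --pt "-1 0.002 0.05 -0.312 0 0 0" --pt "-1 0.002 0.1 -0.312 0 0 0" --pt "-1 0.002 0.12 -0.316 0 0 0" --pt "-1 0.002 0.12 -0.325 0 0 0" --pt "-1 0.002 0.12 -0.331 0 0 0" --pt "-1 0.002 0.12 -0.334 0 0 0"

```text
clock: 15.52
eef_pos: [452.8, -42.4, 44.4]
tcp_rot: [-1.571, -0.002, -0.001]
contact_force: [0.1, 0.5, 0.1]
opening: 0.002
```

```bash
python3 go.py 453 -55.5 43 0
```

```text
t 15.53 [452.8 -42.4  44.4] [-1.571e+00 -2.000e-03 -1.000e-03] [0.1 0.5 0.1] 0.0
[453.0, -55.5, 43.0, 0.0] [ 0.0002  0.0014 -0.0131] [ 0.001 -0.004  0.012]
```

Emit:
servo_tool --pt "-1 0 0 -0.003 0 0 0" --pt "-1 0.001 0 -0.006 0 0 0" --pt "-1 0.002 0 -0.009 0 0 0" --pt "-1 0.002 0 -0.012 0 0 0" --pt "-1 0.002 0 -0.0135 0 0 0" --pt "-1 0.002 0 -0.0135 0 0 0" --pt "-1 0.002 0 -0.0135 0 0 0"

```text
clock: 16.4
eef_pos: [454.1, -55.4, 43.2]
tcp_rot: [-1.571, -0.0, 0.0]
contact_force: [0.9, 0.6, 1.3]
opening: -0.002
```

Emit:
servo_tool --pt "-1 0 0 0.015 0 0 0" --pt "-1 0 -0.03 0.02 0 0 0" --pt "-1 0 -0.08 0.03 0 0 0" --pt "-1 0 -0.12 0.09 0 0 0" --pt "-1 0 -0.12 0.15 0 0 0" --pt "-1 0 -0.12 0.21 0 0 0" --pt "-1 0 -0.12 0.27 0 0 0" --pt "0 0 -0.12 0.33 0 0 0" --pt "0.4 0 -0.12 0.35 0 0 0" --pt "0.4 0 -0.12 0.35 0 0 0"

```text
clock: 17.65
eef_pos: [453.2, 295.8, 162.9]
tcp_rot: [-1.571, 0.001, 0.003]
contact_force: [-0.3, -0.7, 1.1]
opening: 0.636
```

```bash
python3 -c "
from h import *
vessel(95,70,(452,-10),'f')
i=cv2.imread('pics/f_top.png')[:,:,::-1].copy()
g=cv2.cvtColor(i,cv2.COLOR_RGB2HSV);m=np.zeros((480,640),np.uint8);s=np.s_[203:266,298:362];m[s]=(g[s][...,2]>120)&(g[s][...,1]<70)
v,u=np.nonzero(m);P=cast('top',np.c_[u,v],30);print(cv2.minAreaRect(P.astype(np.float32)))
"; python3 go.py 459 403 150 0
```

```text
scene [456.1  -9.9] 1.53 1997.5
top [452.5 -13.5] 1.01 2023.5
mean [454.3 -11.7]
((450.7339782714844, -11.666938781738281), (149.99603271484375, 148.8093719482422), 89.92778015136719)
t 17.75 [453.3 293.8 162.9] [-1.572e+00  1.000e-03  0.000e+00] [-0.6 -0.5 -0.3] 0.7
[459.0, 403.0, 150.0, 0.0] [0.0057 0.0128 0.1092] [ 0.006  0.002 -0.005]
```

The pot is at (454.3,-11.7) against a square centre of (450.9,-11.8), about 3 mm off in x. That is good. Now the lid.

Emit:
servo_tool --pt "0.2 0.0055 0.01 0.06 0 0 0" --pt "0.2 0.0055 0.01 0.109 0 0 0" --pt "0.2 0.0055 0.03 0.109 0 0 0" --pt "0.2 0.0055 0.08 0.109 0 0 0" --pt "0.2 0.0055 0.115 0.109 0 0 0" --pt "0.2 0.0055 0.13 0.109 0 0 0" --pt "0.2 0.0055 0.136 0.109 0 0 0" --pt "0.2 0.0055 0.136 0.109 0 0 0" --pt "0.2 0.0055 0.136 0.109 0 0 0"

```text
clock: 18.88
eef_pos: [460.2, 404.2, 28.6]
tcp_rot: [-1.569, -0.002, -0.0]
contact_force: [0.2, 0.2, -0.7]
opening: 0.601
```

```bash
python3 go.py 459 402.5 26 0
```

```text
t 18.88 [460.2 404.2  28.6] [-1.569 -0.002 -0.   ] [ 0.2  0.2 -0.7] 0.6
[459.0, 402.5, 26.0, 0.0] [-0.0012  0.0026 -0.0017] [-0.008 -0.001  0.009]
```

Emit:
servo_tool --pt "0.2 -0.001 0.001 -0.0015 0 0 0" --pt "-0.6 -0.001 0.001 -0.0015 0 0 0" --pt "-1 -0.001 0.001 -0.0015 0 0 0" --pt "-1 -0.001 0.001 -0.0015 0 0 0" --pt "-1 -0.001 0.001 -0.0015 0 0 0" --pt "-1 -0.001 0.001 -0.0015 0 0 0" --grip_force 40

```text
clock: 19.62
eef_pos: [458.5, 402.3, 26.8]
tcp_rot: [-1.571, -0.0, 0.0]
contact_force: [-1.4, -1.1, 5.4]
opening: 0.361
```

Emit:
servo_tool --pt "-1 0 -0.01 0 0 0 0" --pt "-1 0 -0.03 0 0 0 0" --pt "-1 0 -0.07 0 0 0 0" --pt "-1 0 -0.11 0 0 0 0" --pt "-1 0 -0.14 0 0 0 0" --pt "-1 0 -0.15 0 0 0 0" --pt "-1 0 -0.15 0 0 0 0" --pt "-1 0 -0.15 0 0 0 0"

```text
clock: 20.62
eef_pos: [457.8, 401.6, 175.0]
tcp_rot: [-1.572, 0.002, 0.0]
contact_force: [0.1, 0.3, -2.2]
opening: 0.361
```

```bash
python3 -c "
from h import *
i=r.grab_frame('scene');cv2.imwrite('pics/g.png',i[150:450,300:640,::-1])
print(base(i,74,(458,402),z=158), base(i,74,(458,402),z=150))
";python3 go.py 454.3 -11.7 176 0
```

```text
(array([456.2, 403.8]), np.float64(0.75), 57) (array([450.8, 402.5]), np.float64(0.72), 57)
t 20.68 [457.7 401.6 174.8] [-1.572  0.002  0.   ] [ 0.5 -0.5 -3.8] 0.36
[454.3, -11.7, 176.0, 0.0] [-0.0035 -0.0005 -0.4133] [ 0.009  0.    -0.011]
```

View pics/g.png

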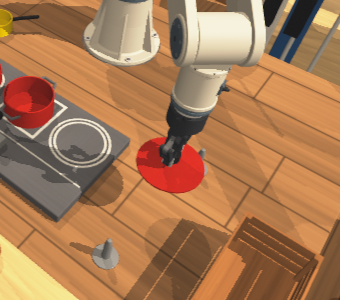

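The lid hangs level in the gripper, centred about (458,402), and the pot is on the square. I move it over the pot.

Emit:
servo_tool --pt "-1 0 0 -0.02 0 0 0" --pt "-1 0 0 -0.06 0 0 0" --pt "-1 0 0 -0.105 0 0 0" --pt "-1 -0.001 0 -0.15 0 0 0" --pt "-1 -0.002 0 -0.195 0 0 0" --pt "-1 -0.003 0 -0.24 0 0 0" --pt "-1 -0.0035 0 -0.285 0 0 0" --pt "-1 -0.0035 0 -0.33 0 0 0" --pt "-1 -0.0035 0 -0.37 0 0 0" --pt "-1 -0.0035 0 -0.4 0 0 0" --pt "-1 -0.0035 0 -0.413 0 0 0" --pt "-1 -0.0035 0 -0.4135 0 0 0"

```text
clock: 22.18
eef_pos: [454.5, -11.9, 176.0]
tcp_rot: [-1.571, 0.001, -0.002]
contact_force: [-0.1, 0.6, -2.5]
opening: 0.363
```

Emit:
servo_tool --pt "-1 0 0.015 0 0 0 0" --pt "-1 0 0.03 0 0 0 0" --pt "-1 0 0.04 0 0 0 0" --pt "-1 0 0.045 0 0 0 0" --pt "-1 0 0.045 0 0 0 0" --pt "-1 0 0.045 0 0 0 0"

```text
clock: 22.92
eef_pos: [455.3, -11.3, 131.5]
tcp_rot: [-1.571, -0.001, 0.0]
contact_force: [-0.0, 0.5, -2.4]
opening: 0.36
```

```bash
python3 -c "
from h import *
i=r.grab_frame('scene');cv2.imwrite('pics/i.png',cv2.resize(i[190:340,230:470,::-1],None,fx=3,fy=3))
i=r.grab_frame('top');cv2.imwrite('pics/i_top.png',i[:,:,::-1])
";python3 go.py 454.3 -12 113.8 0
```

```text
t 23.02 [455.3 -11.3 131.7] [-1.571e+00 -1.000e-03 -0.000e+00] [ 1.   0.5 -2. ] 0.36
[454.3, -12.0, 113.8, 0.0] [-0.001   0.0179 -0.0007] [ 0.    -0.     0.005]
```

View pics/i.png

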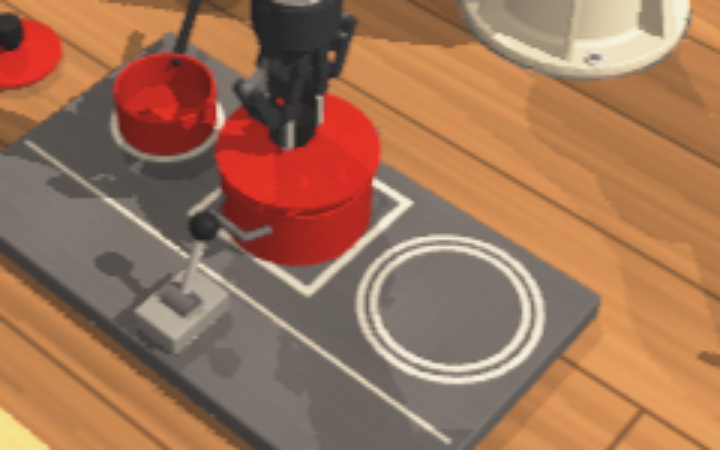

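The picture shows the lid just above the pot and aligned with it. I lower slowly.

Emit:
servo_tool --pt "-1 -0.001 0.003 -0.0007 0 0 0" --pt "-1 -0.001 0.006 -0.0007 0 0 0" --pt "-1 -0.001 0.008 -0.0007 0 0 0" --pt "-1 -0.001 0.01 -0.0007 0 0 0" --pt "-1 -0.001 0.012 -0.0007 0 0 0" --pt "-1 -0.001 0.0135 -0.0007 0 0 0" --pt "-1 -0.001 0.0135 -0.0007 0 0 0" --pt "-1 -0.001 0.0135 -0.0007 0 0 0"

```text
clock: 24.02
eef_pos: [454.0, -12.0, 117.8]
tcp_rot: [-1.571, -0.0, 0.0]
contact_force: [0.7, 0.4, -2.5]
opening: 0.365
```

```bash
python3 go.py 454.3 -12 113.8 0
```

```text
t 24.02 [454.  -12.  117.8] [-1.571 -0.     0.   ] [ 0.7  0.4 -2.5] 0.36
[454.3, -12.0, 113.8, 0.0] [ 0.0003  0.004  -0.    ] [-0.  0.  0.]
```

The plug is 4 mm inside the mouth with no contact force.

Emit:
servo_tool --pt "-1 0 0.0015 0 0 0 0" --pt "-1 0 0.003 0 0 0 0" --pt "-1 0 0.004 0 0 0 0" --pt "-1 0 0.0045 0 0 0 0" --pt "-1 0 0.0045 0 0 0 0" --pt "-1 0 0.0045 0 0 0 0"

```text
clock: 24.78
eef_pos: [453.9, -12.0, 113.8]
tcp_rot: [-1.571, 0.0, 0.0]
contact_force: [-3.9, -0.4, 8.0]
opening: 0.357
```

```bash
python3 go.py
```

```text
t 24.77 [453.9 -12.  113.8] [-1.571  0.     0.   ] [-3.9 -0.4  8. ] 0.36
```

Emit:
servo_tool --pt "-0.1 0 0 0 0 0 0" --pt "0.2 0 0 0 0 0 0" --pt "0.2 0 0 0 0 0 0" --pt "0.2 0 0 0 0 0 0" --pt "0.2 0 -0.02 0 0 0 0" --pt "0.2 0 -0.06 0 0 0 0" --pt "0.2 0 -0.1 0 0 0 0" --pt "0 0 -0.11 0.06 0 0 0" --pt "-1 0 -0.11 0.12 0 0 0" --pt "-1 0 -0.11 0.18 0 0 0" --pt "-1 0 -0.11 0.24 0 0 0" --pt "-1 0 -0.11 0.25 0 0 0"

```text
clock: 26.28
eef_pos: [453.7, 241.2, 223.2]
tcp_rot: [-1.57, -0.0, 0.004]
contact_force: [0.5, -0.4, -0.2]
opening: -0.001
```

```bash
python3 -c "
from h import *
for n in('scene','top'):
    im=r.grab_frame(n);cv2.imwrite(f'pics/j_{n}.png',im[:,:,::-1])
    print(n,[ (a,p.mean(0).round(0),rim(n,p,97,74)) for a,p in blobs(red(im),1000)])
a=cv2.imread('pics/j_top.png')[140:290,220:440];b=cv2.imread('pics/j_scene.png')[180:330,210:430]
cv2.imwrite('pics/j.png',cv2.resize(np.hstack([a,b]),None,fx=1.8,fy=1.8))
"; python3 go.py 546 -5 215 0
```

```text
scene [(2131.0, array([327., 252.]), (array([454.82458638,  -8.82391669]), np.float64(1.4024193382201737)))]
top [(1019.0, array([393., 233.]), (array([ 415.76838304, -169.66027374]), np.float64(13.959569721697724))), (2214.0, array([330., 229.]), (array([452.00496714, -11.886907  ]), np.float64(1.338534564487184)))]
t 26.38 [453.6 238.7 223. ] [-1.571e+00  1.000e-03  2.000e-03] [ 0.1 -0.5 -0.5] -0.0
[546.0, -5.0, 215.0, 0.0] [ 0.0918  0.008  -0.2439] [ 0.003  0.013 -0.003]
```

View pics/j.png

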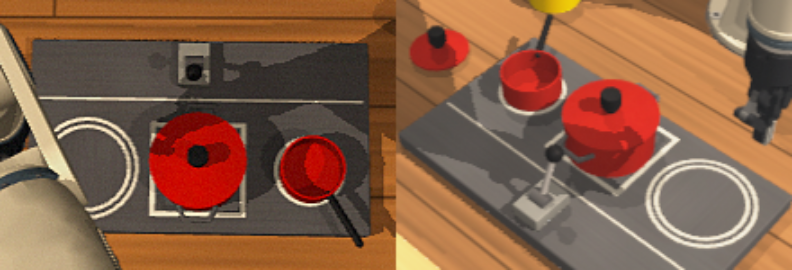

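The lid is seated flat on the pot, rim fit at about (453.4,-10.4). Now the lever.

Emit:
servo_tool --pt "-1 0.023 0 -0.06 0 0 0" --pt "-1 0.046 0 -0.12 0 0 0" --pt "-1 0.069 0 -0.18 0 0 0" --pt "-1 0.092 0 -0.235 0 0 0" --pt "-1 0.092 0 -0.244 0 0 0" --pt "-1 0.092 0 -0.244 0 0 0" --pt "-1 0.092 0.04 -0.244 0 0 0" --pt "-1 0.092 0.08 -0.244 0 0 0" --pt "-1 0.092 0.1 -0.244 0 0 0" --pt "-1 0.092 0.106 -0.244 0 0 0" --pt "-1 0.092 0.106 -0.244 0 0 0"

```text
clock: 27.75
eef_pos: [545.8, -5.3, 117.6]
tcp_rot: [-1.571, 0.0, 0.001]
contact_force: [0.1, -0.9, 0.4]
opening: 0.003
```

Emit:
servo_tool --pt "-1 0.008 0 0 0 0 0" --pt "-1 0.016 0 0 0 0 0" --pt "-1 0.026 0 0 0 0 0" --pt "-1 0.036 0 0 0 0 0" --pt "-1 0.046 0 0 0 0 0" --pt "-1 0.056 0 0 0 0 0" --pt "-1 0.064 0 0 0 0 0" --pt "-1 0.07 0 0 0 0 0" --pt "-1 0.074 0 0 0 0 0" --pt "-1 0.076 0 0 0 0 0"

```text
clock: 29.0
eef_pos: [622.0, -6.0, 117.2]
tcp_rot: [-1.571, 0.0, 0.0]
contact_force: [-0.8, -0.9, 0.1]
opening: 0.001
```

```bash
python3 go.py
```

```text
t 29.00 [622.   -6.  117.2] [-1.571  0.     0.   ] [-0.8 -0.9  0.1] 0.0
```

Continue in small steps until the stop shows in the force.

Emit:
servo_tool --pt "-1 0.004 0 0 0 0 0" --pt "-1 0.008 0 0 0 0 0" --pt "-1 0.012 0 0 0 0 0" --pt "-1 0.012 0 0 0 0 0"

```text
clock: 29.5
eef_pos: [630.5, -6.0, 116.9]
tcp_rot: [-1.571, 0.008, 0.0]
contact_force: [-14.5, -0.0, 10.3]
opening: 0.003
```

```bash
python3 -c "
from h import *
i=r.grab_frame('scene');cv2.imwrite('pics/k.png',cv2.resize(i[200:320,220:380,::-1],None,fx=4,fy=4))"; python3 go.py
```

```text
t 29.55 [630.4  -6.  117. ] [-1.571  0.008  0.   ] [-14.8   0.4   9.4] -0.0
```

A reading of 14.5 N at x≈630 says the lever is at its stop. Retract and check.

Emit:
servo_tool --pt "-1 -0.01 0 0 0 0 0" --pt "-1 -0.025 0 0 0 0 0" --pt "-1 -0.025 -0.05 0 0 0 0" --pt "-1 -0.025 -0.11 0 0 0 0" --pt "-1 -0.05 -0.11 0.06 0 0 0" --pt "-1 -0.08 -0.11 0.12 0 0 0" --pt "-1 -0.11 -0.11 0.18 0 0 0" --pt "-1 -0.14 -0.11 0.24 0 0 0" --pt "-1 -0.17 -0.11 0.3 0 0 0" --pt "-1 -0.17 -0.11 0.3 0 0 0" --pt "-1 -0.17 -0.11 0.3 0 0 0"

```text
clock: 30.92
eef_pos: [462.9, 295.1, 227.3]
tcp_rot: [-1.57, -0.0, 0.003]
contact_force: [1.1, 1.0, -1.0]
opening: 0.006
```

```bash
python3 -c "
from h import *
B={}
for n,w in(('scene',(262,240,312,312)),('top',(310,150,345,192))):
    im=r.grab_frame(n);cv2.imwrite(f'pics/l_{n}.png',im[:,:,::-1])
    print(n,[ (a,rim(n,p,97,74)) for a,p in blobs(red(im),1500)])
    for a,p in blobs(red(im),150): print(n,'pan' ,a,rim(n,p,75,50)) if abs(proj(n,(450,-186,60))-p.mean(0)).max()<15 else 0
    v=cv2.cvtColor(im,cv2.COLOR_RGB2HSV)[...,2];m=np.zeros((480,640),np.uint8);x0,y0,x1,y1=w;m[y0:y1,x0:x1]=v[y0:y1,x0:x1]<45
    print(n,[(a,p.mean(0).round(1)) for a,p in blobs(m,10)])
for x in (584,655,661):print(proj('scene',(x,-5,122)),proj('top',(x,-5,122)))
a=cv2.imread('pics/l_top.png')[130:280,130:490];b=cv2.imread('pics/l_scene.png')[180:330,190:430]
cv2.imwrite('pics/l.png',np.vstack([cv2.resize(a,(720,300)),cv2.resize(b,None,fx=2,fy=2,dst=None) if 0 else np.pad(cv2.resize(b,(480,300)),((0,0),(0,240),(0,0)))]))
"; python3 go.py
```

```text
scene [(2146.5, (array([454.82458637,  -8.82391662]), np.float64(1.402419341083415)))]
scene pan 856.5 (array([ 450.50339438, -183.51864182]), np.float64(1.771060725581276))
scene [(18.5, array([275.8, 283.6]))]
top [(2215.0, (array([451.86205296, -11.82473142]), np.float64(1.1150893293926352)))]
top pan 1023.5 (array([ 446.64086479, -187.02290824]), np.float64(1.1026495479151566))
top [(35.5, array([317.9, 183.4])), (50.0, array([327.6, 155. ]))]
[296.83075879 265.65355401] [327.25408601 179.80490581]
[276.9666389  282.23322913] [327.44229012 154.67835875]
[275.23206848 283.68099596] [327.45806223 152.57267265]
t 31.02 [463.9 293.5 227.3] [-1.571e+00 -0.000e+00  1.000e-03] [ 0.8 -0.2  0.9] 0.0
```

View pics/l.png

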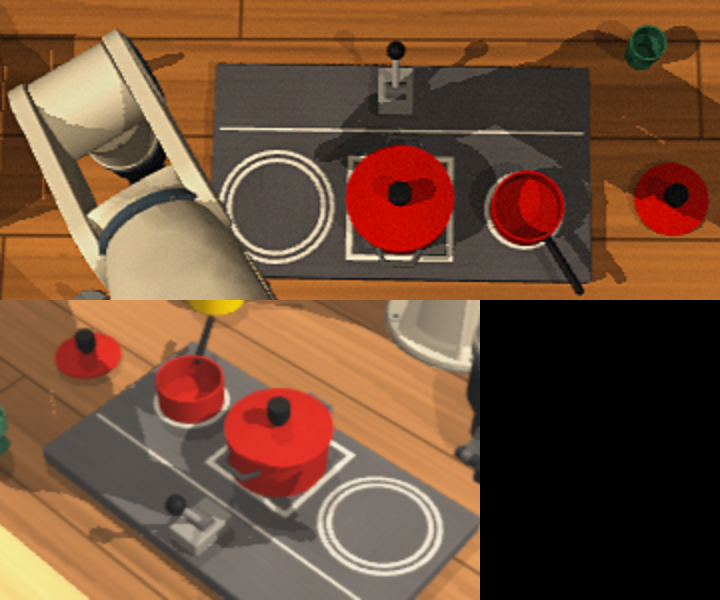

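Final pictures: the lid is flat on the pot over the square, the pan is on the small ring, and the lever leans away with its ball at top pixel (327.6,155). That is about 73 mm of travel, consistent with the stop. Small lid and egg cup are unmoved.

```bash
python3 -c "
from h import *
print(tri((275.8,283.6),(327.6,155)));print(r.sign_off())"
```

```text
[656.53403957  -6.36942439 116.67439922]
the job is handed in; nothing more can be done
None
```

I finished all four steps in the order asked and handed the job in at about 31 s of robot time. No verdict was reported.

1. **Pan:** I slid it onto the small ring from inside its wall. The last check put it at about (448.5, -185.3), with the ring centre at about (449.5, -186.5), so 1–2 mm off.
2. **Pot:** I slid it onto the square. The first pass overshot by 9 mm and the pull back by 11 mm the other way. A third, slow push left it at about (454.3, -11.7), with the square's centre at about (451, -12), so 3 mm off, mostly in x.
3. **Lid:** I lowered it until it met the rim at the expected seated height with about 10 N. It looks level in both views.
4. **Lever:** I pushed it until the force rose to about 14 N, well above the 1 N that moves it. The ball ended about 73 mm further over, at about (656.5, -6, 117). Full travel is 77 mm; the lever may start up to 0.15 rad over, so I take this to be the stop. The measured height is about 5 mm below the expected 122, which I put down to measurement error.

The two cameras disagreed by about 4 mm on the rim positions throughout, so I used their mean. In the last pictures the small lid and egg cup looked unmoved. The ski pole tips were not checked after the moves; the gripper stayed well clear of both.

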